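Release and slide the sample shuttle to its pinned stop

ROBOT

A 6-joint arm with a two-finger parallel gripper is mounted at the origin on a cart in front of the work surface, level with it; the furniture and walls round the work are solid. World frame = base frame: x ahead of the robot, y to its left, z up, the work surface at z = 0. Lengths are in m, angles in rad, forces in N, time in s.
With the tool pointing down it reaches from about 0.3 to 0.775 m from the base axis. Payload 14.6 kg.
Tool frame: the origin (TCP) lies at the very end of the fingers, on their centre line; the grasp point (between the pads) lies 19 mm behind it; z points along the fingers, y is the line along which they close (so a half turn about z gives the same grasp; the last joint's range is limited). The gripper opens to 94 mm and grips with 3 to 60 N. Pads are 16 mm wide; open, the fingers measure 119 mm over their backs; the gripper's body (75 mm by 177 mm) begins 78 mm behind the grasp point.
Start: joints at [-1.396, 0.3, 1.521, -0, 1.321, -0.067], TCP at [0.132, -0.534, 0.205] pointing down, gripper open.
Joint ranges: [-3.03, 3.03], [-0.79, 2.21], [0.23, 2.52], [-1.04, 4.18], [0, 3.07], [-2.55, 2.55]. Speed limits (rad/s): [2.22, 2.22, 2.57, 3.14, 3.14, 3.14].

INTERFACE

Orientations are given as [roll, pitch, yaw] about the fixed x, y, z axes, in that order (R = Rz(yaw) Ry(pitch) Rx(roll)).
In Python, from workcell import * gives the robot as it stands.
- The arm moves only by the tool arm_command, never from a script. Its argument "moves" is a list that holds one entry, the list of rows, each a list of 7 numbers: the shift along the tool's x, y, z each as a share of 0.03 m, from -1 to 1, then the turn, a rotation vector about the tool's x, y, z each as a share of 5 degrees, from -1 to 1, then the gripper's target within -1 to 1 (shut at 1, half-way at 0, fully open at -1). In form: [[[tx, ty, tz, rx, ry, rz, grip], ...]]. A call has 1 to 20 rows; each row shifts and turns the commanded pose from where the row before left it, along the tool's axes as they then stand; what a row does not reach is not made up. A row lasts 1/12 s, in which the tool goes at most 41.7 mm and 7.16 degrees, less where a joint would pass 70% of its speed; a pose out of reach is approached as far as the arm can. A call with a number of a shift or a turn outside -1 to 1 is refused whole. A call with a gripper value outside its range is refused whole. The fingers move at their own pace and stop on an object; the grip force is fixed at half the most. Time passes only in rows, so rows that do not move let the fingers close. It gives the time, the measured TCP pose, the force, the opening and the grip force at its end, in the units of the state.
- read_state(): the state, without advancing time (a new reading comes with each control period).
- capture(name): name is "scene" or "top" or "wrist"; returns the picture (480x640x3 uint8, red, green, blue); there is no depth.
- camera_info(name): a dict with "fx", "fy", "cx", "cy" (pixels), "R" (3x3) and "t" (3): a world point X has camera coordinates R X + t; the wrist camera has in their place "mount" (4x4, takes a point from camera to tool coordinates, whose origin is the TCP and whose axes are the flange's). Camera axes: x right, y down, z forward; pixel columns grow to the right and rows downward; lengths in m; the calibration is good to about 2 mm. A picture is of the moment at which its call begins: read the wrist's pose just before it. camera_info takes no time and is no camera call.
- job_done(): hands the job in; it is judged then, once.
Trained networks look in the newest picture that a camera, given by its name, has taken for a name from the list of things; names that differ only in an ending like _2 or _b are one class to them, and where a whole thing is asked for, a point or a joint stands for the part that bears it (a point fixed in the world has none). Each returns a list of dicts, best first, with "p" (0 to 1); they miss things now and then, are a little off and sometimes report something else, mostly with a low value. They report only what shows in the picture. A call takes as long as a camera call.
- regions_of(label, camera): "mask" (480x640 bool, what is visible of it) and "uv" ([column, row] in pixels, amid what is visible of it).
The state is a dict: "clock": time; "q": joint angles; "qd": joint speeds; "tau": joint torques, N m; "ee_pos": TCP position; "eef_rot": TCP orientation; "force": force on the tool from outside, world axes, zero at the start; "torque": the same for the moment, N m; "gripper_width": opening from 0.0 (shut) to 1.0 (fully open); "grip_force": force on a finger pad.
Only numpy, scipy, OpenCV 4.12 (cv2) and the standard library are available. Lean on these libraries where they do the work, as an engineer would, in place of code of your own. Each camera call takes 0.05 s, during which the arm holds its last target. There are 200 camera calls.

TASK

Bring the sample shuttle to its loading stop: with the fingertips press down the ribbed pad in the middle of the carriage to free its brake and, keeping it pressed, push the carriage along its rail right up against the stop that carries the upright pin (not the plain one). Then let the pad come up so that the brake grips again. Do not force the carriage along with the brake on, do not touch or lift the sample cup riding on it, which must stay upright in its seat, and leave the things round about where they are.

Things in the scene. Friction and masses are not known exactly. Their poses are not given: they have to be found in the camera images.
- rail: fixed straight rail (400 x 70 mm base, T-shaped steel head whose top is 28 mm above the counter) with an engraved scale; origin under its middle on the counter, the body's y axis runs along the rail, +x to the cup side, z up. Place and yaw vary.
- carriage (a joint): how far the carriage has moved along the rail in m: 0 where it stood at the start (up to 35 mm either side of the rail's middle), growing to the rail's +y. The brake holds it against about 10 to 14 N sideways while the pad is up; with the pad pressed 1 mm or more only about 1 N of friction remains, so pressing fingertips drag it along or push it by a lip. It meets the stops physically.
- release (a joint): how far the pad is pressed, in m: 0 up (brake on) to 0.006 fully down. It needs about 8 N to start and 10 N at the bottom; it springs up when let go.
- pad_top (a point): centre of the top face of the black ribbed release pad in the middle of the carriage, on the rail's centre line, 48 mm above the counter while up. The pad's top is 34 mm across the rail by 52 mm along it. At each end of it, along the rail, stands a grey lip of the carriage, 40 mm wide, 8 mm thick, 8 mm higher than the pad, the two inner faces 60 mm apart. The carriage's grey deck is 120 mm long along the rail (60 mm either side of this point), 76 mm wide, its top 38 mm high.
- pin_stop_top (a point): centre of the top face (46 mm high) of the MARKED stop: an aluminium block clamped across the rail, 64 mm across, 16 mm along the rail, with an upright steel pin (12 mm thick, with a dark 26 mm ball on its end, top 90 mm above the counter) on its middle. At either end of the rail. Carriage against it: this point and pad_top are 68 mm apart horizontally.
- plain_stop_top (a point): the same point of the other stop, an identical block without a pin, at the other end.
- seat (a point): centre of the floor of the round cup seat (18 mm above the counter; wall 12 mm high, 50 mm inside, 60 mm outside) on the carriage's side bracket, 74 mm to the rail's +x side of the pad.
- cup: loose sample cup with a turquoise screw lid, 48 mm across, 66 mm tall, standing in the seat (top 84 mm above the counter); origin at the centre of its underside, z up. Not to be touched.
- jar: bystander: small jar with white screw cap, 36 mm across, 79 mm tall; origin at the centre of its underside
- strip_bottle: bystander: black test-strip bottle, 42 mm across, 114 mm tall; origin at the centre of its underside
- slide_box: bystander: open red carton of microscope slides, 58 x 82 x 41 mm; origin at the centre of its underside
- tin: bystander: small steel tin, 32 mm across, 33 mm tall; origin at the centre of its underside

How it is judged:
On the way, in this order (a step that is already met when the one before it is completed fails the run):
1. the pad is pressed down while the carriage still stands where it was (value of joint release above 0.001 m and distance of seat from where it was at the start of the episode below 0.008 m), for 0.05 s.
2. the carriage stands against the pinned stop, the pad still pressed (horizontal distance between pad_top and pin_stop_top below 0.072 m and value of joint release above 0.0005 m), for 0.05 s.
At the end, for the whole second after the job is handed in: The carriage rests against the pinned stop (pad centre within 72 mm of the stop's centre; 68 mm is touching), the pad is up again (within 0.5 mm), the cup stands upright in its seat (within 6 mm and 0.15 rad), and the jar, bottle, carton and tin are upright within 20 mm of where they were (horizontal distance between pad_top and pin_stop_top below 0.072 m and value of joint release below 0.0005 m and velocity of joint carriage between -0.005 and 0.005 m/s and horizontal distance between cup and seat below 0.006 m and height (world z) of cup below 0.024 m and angle between cup's own z axis and vertical below 0.15 rad and linear speed of cup below 0.02 m/s and distance of each of jar, strip_bottle, slide_box, tin from where it was at the start of the episode below 0.02 m and angle between each of jar, strip_bottle, slide_box, tin's own z axis and vertical below 0.2 rad).
It fails at once if the carriage is forced along while the pad is up (brake on) (value of joint release below 0.0003 m and (velocity of joint carriage above 0.015 m/s or velocity of joint carriage below -0.015 m/s)).
It fails at once if the robot touches the sample cup (contact force between any of the fingers, the arm and cup above 0.5 N).
It fails at once if the cup is lifted out of its seat or tipped (height (world z) of cup above 0.03 m or angle between cup's own z axis and vertical above 0.4 rad).
It fails at once if a bystander is knocked away (distance of any of jar, strip_bottle, slide_box, tin from where it was at the start of the episode above 0.03 m).
It also fails if it takes over 48 s, if anything falls off the work surface, if the arm or the gripper's body presses on something with over 40 N, if the wrist force passes 120 N, or if a joint passes its speed limit or range.

## Working session

There is one attempt and no reset: what is moved stays moved. The work goes in short steps, Python scripts to look and compute and a tool call to move; the robot and the scene stay as the last step left them, time stands still between calls to the robot, and variables do not carry over. Pictures are saved under pics/ and viewed, at most 10 in all, crops included, and the job is handed in when it is done.

Besides the shell and the picture viewer there is one more tool, called after "Request:" by a JSON object that holds its "name" and its "arguments", one argument or row to a line. arm_command: Moves the arm, as the interface text tells. Shift numbers are shares of 0.03 m and turn numbers shares of 5 degrees, none past 1 either way. Its arguments: {"type":"object","properties":{"moves":{"type":"array"}},"required":["moves"]}

```bash
mkdir -p pics; cat > h.py <<'E'
from workcell import *
import numpy as np, cv2
def ray(cam,uv,z):
    c=camera_info(cam); R=np.array(c["R"]);t=np.array(c["t"])
    d=R.T@np.array([(uv[0]-c["cx"])/c["fx"],(uv[1]-c["cy"])/c["fy"],1]); o=-R.T@t
    return o+d*(z-o[2])/d[2]
def proj(cam,X):
    c=camera_info(cam); p=np.array(c["R"])@np.array(X)+np.array(c["t"])
    return np.array([c["fx"]*p[0]/p[2]+c["cx"],c["fy"]*p[1]/p[2]+c["cy"]])
E
python3 - <<'E'
from h import *
s=read_state();print(s["ee_pos"],s["eef_rot"],s["clock"],s["force"])
for c in ["top","scene"]:
    im=capture(c);cv2.imwrite(f"pics/{c}0.png",im[:,:,::-1])
    for n,z in [("pad_top",.048),("pin_stop_top",.046),("plain_stop_top",.046),("cup",.084),("rail",.028),("jar",.079),("strip_bottle",.114),("slide_box",.04),("tin",.033)]:
        for r in regions_of(n,c)[:2]: print(c,n,round(r["p"],2),np.round(r["uv"]),r["mask"].sum(),np.round(ray(c,r["uv"],z),3))
E
```

```text
[ 0.13164582 -0.53372801  0.20486023] [-3.14037861e+00 -9.50488085e-05  2.41773857e-01] 0.0 [-0.19482701 -0.55972224 -0.38820647]
top pad_top 0.57 [296. 292.] 407 [0.471 0.242 0.048]
top pin_stop_top 0.63 [212. 278.] 330 [0.499 0.424 0.046]
top pin_stop_top 0.5 [298. 293.] 2538 [0.469 0.238 0.046]
top plain_stop_top 0.53 [349. 305.] 250 [0.444 0.13  0.046]
top cup 0.98 [301. 256.] 432 [0.544 0.232 0.084]
top cup 0.3 [214. 278.] 320 [0.495 0.412 0.084]
top rail 0.69 [257. 291.] 3610 [0.474 0.329 0.028]
top rail 0.38 [295. 291.] 349 [0.474 0.246 0.028]
top jar 0.8 [433. 299.] 282 [ 0.456 -0.043  0.079]
top strip_bottle 0.71 [419. 264.] 528 [ 0.523 -0.01   0.114]
top slide_box 0.62 [281. 174.] 1064 [0.734 0.279 0.04 ]
top tin 0.67 [296. 294.] 393 [0.467 0.244 0.033]
top tin 0.57 [213. 201.] 193 [0.673 0.431 0.033]
scene pad_top 0.78 [346. 302.] 577 [0.464 0.246 0.048]
scene pad_top 0.58 [343. 306.] 3613 [0.459 0.255 0.048]
scene pin_stop_top 0.71 [237. 332.] 590 [0.499 0.423 0.046]
scene plain_stop_top 0.95 [410. 287.] 491 [0.439 0.136 0.046]
scene cup 0.62 [332. 266.] 959 [0.515 0.243 0.084]
scene rail 0.9 [288. 330.] 5414 [0.475 0.348 0.028]
scene jar 0.7 [488. 244.] 761 [ 0.427 -0.017  0.079]
scene strip_bottle 0.65 [455. 220.] 1270 [0.477 0.021 0.114]
scene slide_box 0.88 [257. 226.] 1405 [0.715 0.287 0.04 ]
scene slide_box 0.36 [345. 303.] 3572 [0.469 0.245 0.04 ]
scene tin 0.77 [192. 276.] 347 [0.663 0.439 0.033]
```

View pics/top0.png

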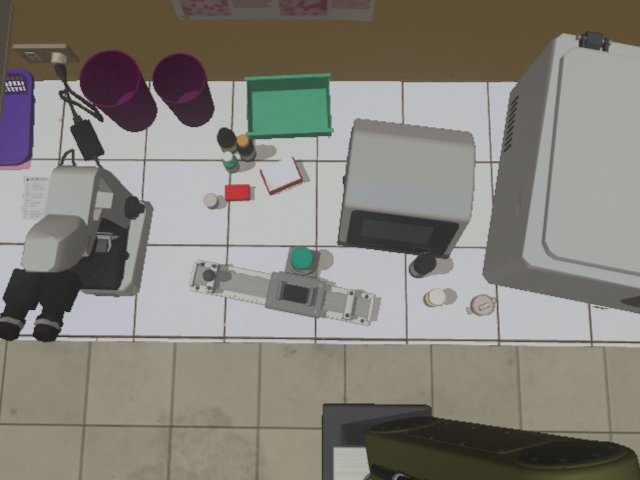

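View pics/scene0.png

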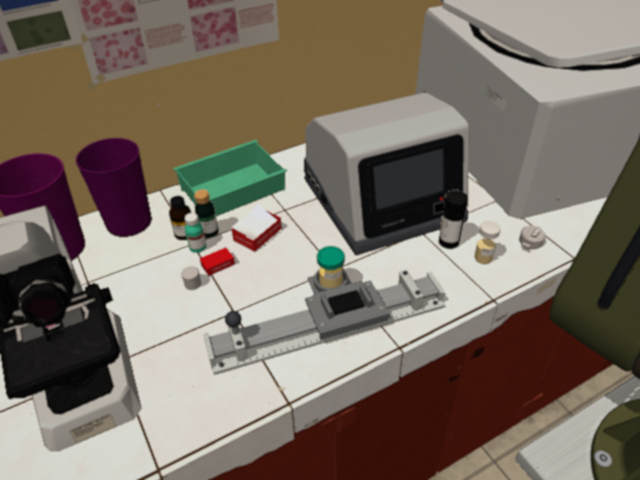

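The top view shows the rail from the pinned stop near pixel (208,275) to the plain stop near (350,303). The pad is at (296,293) and the cup at (301,257). The scene view agrees: ball at (233,318), pad at (346,302). So the carriage has to travel about 0.11 m towards +y. I'll move above the pad with the fingers shut.

Request:
{"name": "arm_command", "arguments": {
  "moves": [
    [[0.74,-0.98,0,0,0,0,1],[0.74,-0.98,0,0,0,0,1],[0.74,-0.98,0,0,0,0,1],[0.74,-0.98,0,0,0,0,1],[0.74,-0.98,0,0,0,0,1],[0.74,-0.98,0,0,0,0,1],[0.74,-0.98,0,0,0,0,1],[0.74,-0.98,0,0,0,0,1],[0.74,-0.98,0,0,0,0,1],[0.74,-0.98,0,0,0,0,1],[0.74,-0.98,0,0,0,0,1],[0.74,-0.98,0,0,0,0,1],[0.74,-0.98,0,0,0,0,1],[0.74,-0.98,0,0,0,0,1],[0.74,-0.98,0,0,0,0,1],[0.74,-0.98,0,0,0,0,1],[0.74,-0.98,0,0,0,0,1],[0.74,-0.98,0,0,0,0,1],[0.74,-0.98,0,0,0,0,1],[0.74,-0.98,0,0,0,0,1]]
  ]
}}

```text
clock: 2.67
ee_pos: [0.4223, 0.1453, 0.2056]
eef_rot: [3.142, -0.001, 0.242]
force: [-0.7, -0.5, 0.4]
gripper_width: 0.007
grip_force: 0.0
```

Request:
{"name": "arm_command", "arguments": {
  "moves": [
    [[0.74,-0.98,0,0,0,0,1],[0.74,-0.98,0,0,0,0,1],[0,0,0,0,0,1,1],[0,0,0,0,0,1,1],[0,0,0,0,0,1,1],[0,0,0,0,0,1,1],[0,0,0,0,0,0,1],[0,0,0,0,0,0,1],[0,0,0,0,0,0,1]]
  ]
}}

```text
clock: 3.42
ee_pos: [0.451, 0.2109, 0.2055]
eef_rot: [-3.142, -0.0, -0.104]
force: [-0.5, 0.0, -0.3]
gripper_width: 0.004
grip_force: 0.0
```

```bash
cat >> h.py <<'E'
from scipy.spatial.transform import Rotation as Ro
def wray(s,uv,z):
    c=camera_info("wrist");M=np.array(c["mount"]);R=Ro.from_euler("xyz",s["eef_rot"]).as_matrix()
    o=R@M[:3,3]+s["ee_pos"]; d=R@M[:3,:3]@np.array([(uv[0]-c["cx"])/c["fx"],(uv[1]-c["cy"])/c["fy"],1])
    return o+d*(z-o[2])/d[2]
E
python3 - <<'E'
from h import *
s=read_state();print(s["ee_pos"],s["eef_rot"],s["q"],s["clock"],s["force"],s["gripper_width"])
im=capture("wrist");cv2.imwrite("pics/w1.png",im[:,:,::-1])
for n,z in [("pad_top",.048),("pin_stop_top",.046),("plain_stop_top",.046),("cup",.084)]:
    for r in regions_of(n,"wrist")[:2]: print(n,round(r["p"],2),np.round(r["uv"]),r["mask"].sum(),np.round(wray(s,r["uv"],z),4))
E
```

```text
[0.45101578 0.2109183  0.20550112] [-3.14151056e+00 -7.43360710e-05 -1.04394510e-01] [3.63838608e-01 1.83553336e-01 1.66524164e+00 4.12956742e-05
 1.29269429e+00 2.03901811e+00] 3.4167 [-0.49143905  0.04477054 -0.26301109] 0.003789604800306272
pad_top 0.59 [280. 214.] 1947 [0.4666 0.2424 0.048 ]
pad_top 0.45 [591. 111.] 5845 [ 0.5291 -0.0431  0.048 ]
pin_stop_top 0.62 [ 84. 199.] 2815 [0.4995 0.425  0.046 ]
plain_stop_top 0.69 [396. 218.] 1450 [0.4504 0.1319 0.046 ]
cup 0.58 [279. 128.] 2915 [0.5416 0.2297 0.084 ]
```

View pics/w1.png

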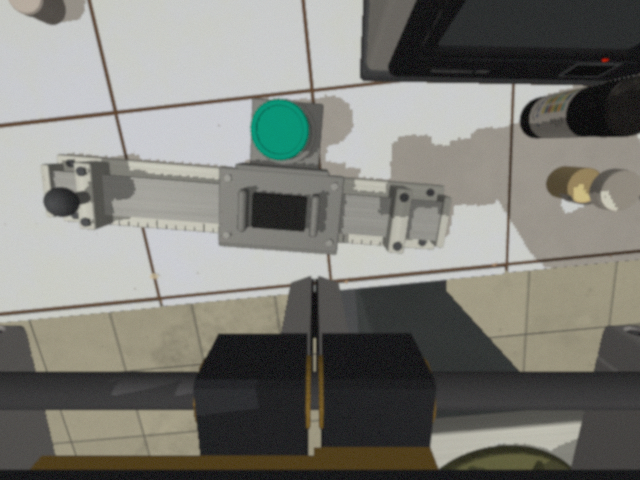

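The wrist view shows the pad at (280,211), the pin-stop block at about (85,198), the plain stop at about (401,220) and the cup lid at (279,128). The distances agree: pad to pin is about 0.184 m, so the travel is about 0.116 m, and the rail yaw is about -0.165. Next I go over the pad, slightly towards the pin-side lip, and down to just above it.

Request:
{"name": "arm_command", "arguments": {
  "moves": [
    [[0.23,-0.68,0,0,0,0,1],[0.23,-0.68,0,0,0,0.7,1],[0,0,0,0,0,0,1],[0,0,1,0,0,0,1],[0,0,1,0,0,0,1],[0,0,1,0,0,0,1],[0,0,1,0,0,0,1],[0,0,0.8,0,0,0,1],[0,0,0,0,0,0,1],[0,0,0,0,0,0,1]]
  ]
}}

```text
clock: 4.5
ee_pos: [0.4688, 0.2497, 0.0614]
eef_rot: [3.141, 0.001, -0.168]
force: [0.7, 0.8, 0.7]
gripper_width: 0.007
grip_force: 0.0
```

```bash
python3 - <<'E'
from h import *
s=read_state();print(s["ee_pos"],s["eef_rot"],s["clock"],s["force"])
im=capture("wrist");cv2.imwrite("pics/w2.png",im[:,:,::-1])
E
```

```text
[0.46876591 0.24966994 0.06135203] [ 3.14057400e+00  1.44682138e-03 -1.67715846e-01] 4.5 [0.66243578 0.79085771 0.72124169]
```

View pics/w2.png

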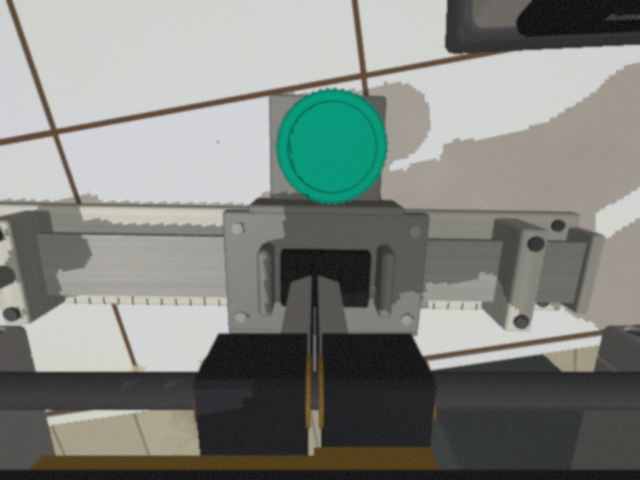

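The fingertips at (315,280) are over the pad between the lips, a little to the pin side, and the cup is clear. Now I press.

Request:
{"name": "arm_command", "arguments": {
  "moves": [
    [[0,0,0.3,0,0,0,1],[0,0,0.15,0,0,0,1],[0,0,0.15,0,0,0,1],[0,0,0,0,0,0,1],[0,0,0,0,0,0,1],[0,0,0,0,0,0,1]]
  ]
}}

```text
clock: 5.05
ee_pos: [0.4698, 0.2503, 0.0445]
eef_rot: [-3.14, -0.002, -0.168]
force: [-0.9, -0.9, 9.2]
gripper_width: 0.007
grip_force: 4.3
```

The pad is down about 3.5 mm at 9 N. I'll drag towards the pin stop, ramping gently.

Request:
{"name": "arm_command", "arguments": {
  "moves": [
    [[0,-0.03,0.03,0,0,0,1],[0,-0.06,0,0,0,0,1],[0,-0.1,0,0,0,0,1],[0,-0.15,0,0,0,0,1],[0,-0.2,0,0,0,0,1],[0,-0.2,0,0,0,0,1],[0,-0.2,0,0,0,0,1],[0,-0.2,0,0,0,0,1],[0,-0.2,0,0,0,0,1],[0,-0.2,0,0,0,0,1],[0,-0.2,0,0,0,0,1],[0,-0.2,0,0,0,0,1],[0,-0.2,0,0,0,0,1],[0,-0.2,0,0,0,0,1],[0,-0.15,0,0,0,0,1],[0,-0.1,0,0,0,0,1],[0,-0.06,0,0,0,0,1],[0,0,0,0,0,0,1]]
  ]
}}

```text
clock: 6.55
ee_pos: [0.4841, 0.3292, 0.0443]
eef_rot: [-3.139, -0.004, -0.168]
force: [4.7, 0.6, 8.5]
gripper_width: 0.008
grip_force: 4.3
```

```bash
python3 - <<'E'
from h import *
s=read_state();print(s["ee_pos"],s["eef_rot"],s["q"][5],s["clock"],s["force"])
im=capture("wrist");cv2.imwrite("pics/w3.png",im[:,:,::-1])
E
```

```text
[0.48414767 0.32921618 0.04430474] [-3.13883295 -0.00414815 -0.16806177] 2.274089222773779 6.55 [4.73393932 0.57909857 8.47833381]
```

View pics/w3.png

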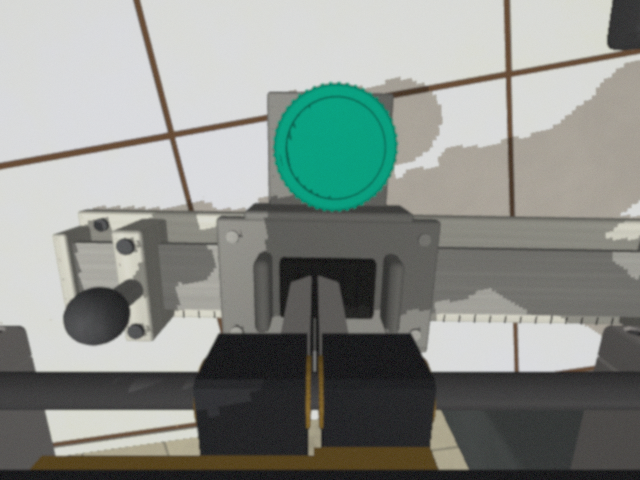

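The carriage came along with the fingers still in the same place on the pad. The block face is at column ~150 and the deck end at ~220, so about 36 mm remain. The side force means the rail runs slightly more to +x than my path, so I'll trim that.

Request:
{"name": "arm_command", "arguments": {
  "moves": [
    [[0.02,-0.06,0.02,0,0,0,1],[0.02,-0.12,0,0,0,0,1],[0.01,-0.15,0,0,0,0,1],[0.01,-0.15,0,0,0,0,1],[0.01,-0.15,0,0,0,0,1],[0.01,-0.1,0,0,0,0,1],[0,-0.08,0,0,0,0,1],[0,-0.06,0,0,0,0,1],[0,-0.05,0,0,0,0,1],[0,-0.04,0,0,0,0,1],[0,-0.04,0,0,0,0,1],[0,0,0,0,0,0,1]]
  ]
}}

```text
clock: 7.6
ee_pos: [0.49, 0.3583, 0.0432]
eef_rot: [-3.14, -0.001, -0.168]
force: [-4.0, 1.1, 9.4]
gripper_width: 0.004
grip_force: 4.5
```

Request:
{"name": "arm_command", "arguments": {
  "moves": [
    [[0,-0.04,0,0,0,0,1],[0,-0.04,0,0,0,0,1],[0,-0.04,0,0,0,0,1],[0,0,0,0,0,0,1]]
  ]
}}

```text
clock: 7.93
ee_pos: [0.4907, 0.3618, 0.0432]
eef_rot: [-3.14, -0.001, -0.168]
force: [-3.5, 0.5, 9.7]
gripper_width: 0.005
grip_force: 4.5
```

```bash
python3 - <<'E'
from h import *
s=read_state();print(s["ee_pos"],s["eef_rot"],s["q"][5],s["clock"],s["force"])
im=capture("wrist");cv2.imwrite("pics/w4.png",im[:,:,::-1])
E
```

```text
[0.49070262 0.36182412 0.04321147] [-3.14007830e+00 -1.04668732e-03 -1.68025068e-01] 2.3137007135749306 7.9333 [-3.50270107  0.51447684  9.67701545]
```

View pics/w4.png

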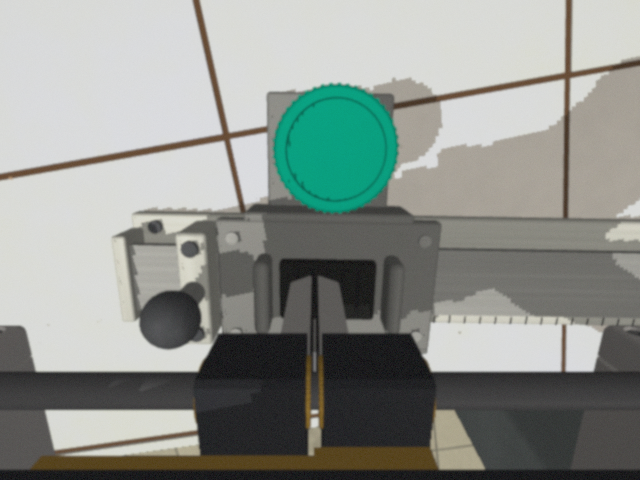

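Block edge at column ~210, deck end at ~219: a few millimetres remain and there is no contact force yet. I'll keep going until the force shows the stop.

Request:
{"name": "arm_command", "arguments": {
  "moves": [
    [[-0.01,-0.04,0,0,0,0,1],[-0.01,-0.04,0,0,0,0,1],[0,-0.04,0,0,0,0,1],[0,0,0,0,0,0,1]]
  ]
}}

```text
clock: 8.32
ee_pos: [0.4911, 0.3649, 0.0432]
eef_rot: [-3.141, -0.002, -0.168]
force: [-0.7, -2.7, 9.7]
gripper_width: 0.004
grip_force: 4.5
```

Request:
{"name": "arm_command", "arguments": {
  "moves": [
    [[0,-0.04,0,0,0,0,1],[0,-0.04,0,0,0,0,1],[0,0,0,0,0,0,1]]
  ]
}}

```text
clock: 8.57
ee_pos: [0.4913, 0.3667, 0.043]
eef_rot: [3.141, -0.001, -0.168]
force: [-1.2, -6.8, 8.9]
gripper_width: 0.002
grip_force: 4.5
```

The stop pushes back with 6.8 N, so the carriage is up against it. I'll ease part of the side load while still pressed, then lift straight up.

Request:
{"name": "arm_command", "arguments": {
  "moves": [
    [[0,0.03,0,0,0,0,1],[0,0,0,0,0,0,1],[0,0,-0.1,0,0,0,1],[0,0,-0.1,0,0,0,1],[0,0,-0.2,0,0,0,1],[0,0,-0.5,0,0,0,1],[0,0,-1,0,0,0,1],[0,0,-1,0,0,0,1],[0,0,-1,0,0,0,1],[0,0,-0.5,0,0,0,1],[0,0,0,0,0,0,1],[0,0,0,0,0,0,1]]
  ]
}}

```text
clock: 9.57
ee_pos: [0.4907, 0.3663, 0.1743]
eef_rot: [-3.141, -0.001, -0.168]
force: [-0.6, -0.1, -0.1]
gripper_width: 0.005
grip_force: 0.0
```

```bash
python3 - <<'E'
from h import *
s=read_state();print(s["ee_pos"],s["eef_rot"],s["clock"],s["force"])
im=capture("wrist");cv2.imwrite("pics/w5.png",im[:,:,::-1])
for n,z in [("pad_top",.048),("pin_stop_top",.046),("cup",.084)]:
    for r in regions_of(n,"wrist")[:1]: print(n,round(r["p"],2),np.round(r["uv"]),np.round(wray(s,r["uv"],z),4))
E
```

```text
[0.49072329 0.36632988 0.17431027] [-3.14079683e+00 -7.85186787e-04 -1.68300631e-01] 9.5667 [-0.5574485  -0.05022514 -0.12896231]
pad_top 0.66 [324. 232.] [0.4907 0.3573 0.048 ]
pin_stop_top 0.67 [244. 236.] [0.4991 0.4281 0.046 ]
cup 0.65 [328. 143.] [0.5646 0.3434 0.084 ]
```

View pics/w5.png

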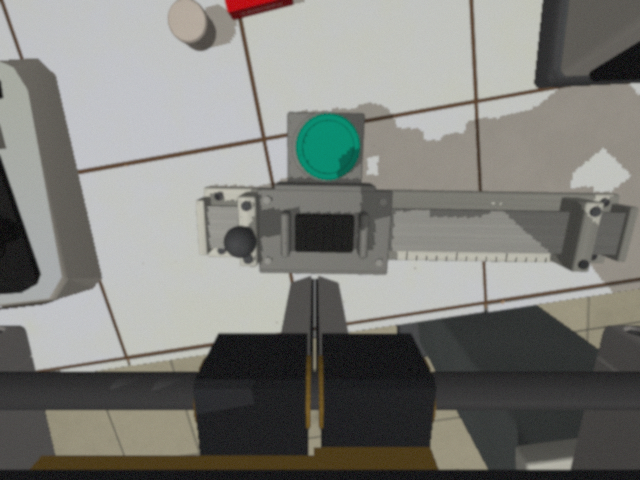

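The deck edge (column 260) is flush with the block edge (258). Pad centre (324) to block centre (about 248) is about 68 mm, which is touching. The cup stands in its seat and the pad is free, so I'm handing in.

```bash
python3 -c "
from workcell import *
print(job_done())"
```

```text
the job is handed in; nothing more can be done
None
```

The carriage is against the pinned stop, the pad has been released so the brake can grip, the cup stands in its seat, and the job is handed in (the hand-in returned no verdict).

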